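# Hang the keyhole-backed caddy on the garage rack and stock it

### The arm

A 6-joint arm with a two-finger parallel gripper is mounted at the origin on the work surface. World frame = base frame: x ahead of the robot, y to its left, z up, the work surface at z = 0. Lengths are in mm, angles in degrees, forces in N, time in s.
With the tool pointing down it reaches from about 300 to 850 mm from the base axis. Payload 4.2 kg.
Tool frame: the origin (TCP) lies between the finger pads; the fingertips stand 22 mm ahead of it and the grasp point (between the pads) lies 3 mm ahead of it; z points along the fingers, y is the direction in which the jaws open and shut (so a half turn about z gives the same grasp; the last joint's range is limited). The gripper opens to 91 mm and grips with 3 to 60 N. Pads are 32 mm wide; open, the fingers measure 118 mm over their backs; the gripper's body (76 mm by 178 mm) begins 60 mm behind the grasp point.
Start: joints at [69.614, 18.312, 89.639, -0, 72.044, -1.146], TCP at [189.479, 542.898, 235.976] pointing down, gripper open.
Joint ranges: [-177.97, 177.97], [-48.28, 115.42], [12.27, 149.76], [-77.06, 257.06], [2.81, 150.46], [-146.56, 146.56]. Speed limits (degrees/s): [147.25, 147.25, 180, 180, 180, 180].

### API

Orientations are given as [roll, pitch, yaw] about the fixed x, y, z axes, in that order (R = Rz(yaw) Ry(pitch) Rx(roll)).
In Python, from workcell import * gives the robot as it stands.
- The arm moves only by the shell command python3 -m jog 'ROWS' [OPENING] [FORCE]. ROWS is text: rows parted by semicolons, each of 6 numbers parted by spaces: the shift along the tool's x, y, z in units of 0.5 m (1.0 is 0.5 m), then the turn, a rotation vector about the tool's x, y, z in units of pi/2 rad (1.0 is pi/2 rad). A call has 1 to 20 rows; each row is the pose to reach, as a shift and turn from the pose measured when the call began, along the tool's axes at that moment; what a row does not reach only later rows make up. A row lasts 1/12 s, in which the tool goes at most 41.7 mm and 7.16 degrees, less where a joint would pass 70% of its speed; a pose out of reach is approached as far as the arm can. A call with a number of a shift or a turn outside -1 to 1 is refused whole. A call with a gripper value outside its range is refused whole. OPENING is the opening, from -1 (shut) to 1 (fully open), set as the call begins (- or left out, the last holds). The fingers move at their own pace and stop on an object; FORCE is the grip in N (left out, the last holds). Time passes only in rows, so rows that repeat a pose let the fingers close. It gives the time, the measured TCP pose, the force and the opening at its end, in the units of the state.
- state(): the state, without advancing time (a new reading comes with each control period).
- grab_frame(name): name is "scene" or "top"; returns the picture (400x640x3 uint8, red, green, blue); there is no depth.
- calibration(name): a dict with "mtx" (3x3 intrinsics, pixels), "rvec" (rotation vector, rad) and "tvec" (3), from world to camera coordinates, as OpenCV has them. Camera axes: x right, y down, z forward; pixel columns grow to the right and rows downward; lengths in mm; the calibration is good to about 2 mm. A picture is of the moment at which its call begins. calibration takes no time and is no camera call.
- job_done(): hands the job in, once; it reports no verdict.
Trained networks look in the newest picture that a camera, given by its name, has taken for a name from the list of things; names that differ only in an ending like _2 or _b are one class to them, and where a whole thing is asked for, a point or a joint stands for the part that bears it (a point fixed in the world has none). Each returns a list of dicts, best first, with "confidence" (0 to 1); they miss things now and then, are a little off and sometimes report something else, mostly with a low value. They report only what shows in the picture. A call takes as long as a camera call. They do not tell look-alikes from the thing itself.
- spot_in(query, camera): "rect" ([left, top, right, bottom] in pixels, round what is visible of it).
- tip_of(query, camera): "location" ([column, row] in pixels: a listed point, or the origin of a listed thing).
The state is a dict: "time_s": time; "qpos": joint angles; "qvel": joint speeds; "effort": joint torques, N m; "ee_pos": TCP position; "ee_rot": TCP orientation; "force": force on the tool from outside, world axes, zero at the start; "torque": the same for the moment, N m; "gripper_width": finger opening in mm.
Only numpy, scipy, OpenCV 4.12 (cv2) and the standard library are available. Lean on these libraries where they do the work, as an engineer would, in place of code of your own. Each camera call takes 0.05 s, during which the arm holds its last target. There are 200 camera calls.

### The job

Hang the yellow caddy on the two big screws of the timber rack by the keyholes in its back plate: pass both screw heads through the round holes, slide it down until both narrow slots sit fully home on the screws, and let go. Then stand the orange-capped spray can upright on the floor of either compartment of the hung caddy and let go. Do not drop either of them, and leave everything else on the bench where it is.

Things in the scene. Friction and masses are not known exactly. Their poses are not given: they have to be found in the camera images.
- rack: Fixed timber rack screwed to the bench: posts and a 300 mm long rail whose front face spans heights 65 to 205 mm (205 is the rack's top). Origin on the bench under the middle of the rail's front face; x points from the face back into the timber (the front faces -x), y along the rail, z up. The rest of the rack lies behind the face, up to x = 165 mm.
- screw_left (a point): Point on the axis of the screw at +y of the rack: 55 mm from its middle, 180 mm above the bench, mid-way along the bare shank (4 mm in front of the rail's face). Shank 7 mm in diameter, bare for 8 mm between the face and a dark round head, 18 mm in diameter, 5 mm thick, that faces -x of the rack. Axes as the rack.
- screw_right (a point): The same for the screw at -y of the rack.
- caddy: Loose open tray, about 0.45 kg, upright on the bench: 80 mm deep (x), 160 wide (y). Origin at the centre of its underside, front faces -x, z up. Yellow walls and floor 4 mm thick, walls 50 mm high. Aluminium back plate 4 mm thick, 160 wide, 152 high, back face at x = 40 mm, with two keyholes. A centre wall at y = 0, 12 mm thick, parts it into two compartments and rises as a black handle.
- caddy_handle (a point): Point to grasp in the caddy's black handle: 115 mm above the underside, x = 8 mm, y = 0. The handle is an upright 12 mm thick wall (thickness along y, the caddy's width), 64 mm long (x = -28 to 36 mm), its top 135 mm above the underside. Axes as the caddy.
- slot_left (a point): Keyhole at y = +55 mm in the caddy's back plate: a hole 24 mm wide, centre 109 mm above the underside, tapering up into a slot 10 mm wide with its closed end at 135.5 mm. This point (x = 38 mm, 132 mm up) is where the screw's axis lies when the slot is fully home, 23 mm above the hole's centre. Goes on screw_left. Axes as the caddy.
- slot_right (a point): The same at y = -55 mm; goes on screw_right.
- bay_left (a point): Centre of the top of the floor of the caddy's compartment at +y (x = 0, y = 41 mm, 4 mm above the underside). The compartment is 70 mm wide (y) and 72 mm deep (x) inside. Axes as the caddy.
- bay_right (a point): The same for the compartment at y = -41 mm.
- can_orange: Loose spray can with a white label and an orange cap, upright on the bench. A cylinder 46 mm in diameter and 185 mm high, cap (the top 34 mm) as wide as the can, 0.18 kg. Origin at the centre of its underside, z up.
- can_orange_centre (a point): Centre of the orange-capped can, 92.5 mm above its underside.
- can_blue: Bystander: the same spray can with a blue cap, 46 x 185 mm, origin at the centre of its underside.
- can_black: Bystander: the same spray can with a black cap, 46 x 185 mm, origin at the centre of its underside.
- paint_tin: Bystander: blue paint tin in front of the rack, 106 mm in diameter, 120 mm high, 1.2 kg, origin at the centre of its underside.
- offcut: Bystander: timber offcut lying at the rack's foot under the screws, 89 (x) x 130 (y) x 38 mm high, origin at the centre of its underside.
- tape: Bystander: yellow and black tape measure, 85 x 44 x 68 mm high, origin at the centre of its underside.
- hammer: Bystander: claw hammer lying on the bench along its x axis (head at +x), 260 mm long, head 90 mm across, 26 mm high, origin under its middle.
- wrench: Bystander: steel wrench lying on the bench along its x axis, about 180 mm long and under 15 mm high, origin under its middle.
Things that resemble listed ones, but are neither listed nor needed, are in the scene too. Leave any purple look-alike of the caddy alone.

How it is judged:
By the outcome, as a careful person would: the job done as asked, in the order asked, and still so for the second after the job is handed in, with the robot touching nothing.
It also fails if it takes over 67 s, if anything falls off the work surface, if the arm or the gripper's body presses on something with over 40 N, if the wrist force passes 120 N, or if a joint passes its speed limit or range.

## Working session

There is one attempt and no reset: what is moved stays moved. The work goes in short steps, Python scripts to look and compute and a shell command to move; the robot and the scene stay as the last step left them, time stands still between calls to the robot, and variables do not carry over. Pictures are saved under pics/ and viewed, about 8 in all and at most 12, crops included, and the job is handed in when it is done.

```bash
mkdir -p pics; ls; python3 - <<'E'
from workcell import *
import cv2,numpy as np
s=state();print(s)
for c in ("scene","top"):
    im=grab_frame(c);cv2.imwrite(f"pics/{c}0.png",cv2.cvtColor(im,cv2.COLOR_RGB2BGR))
    k=calibration(c);R=cv2.Rodrigues(np.array(k["rvec"],float))[0];print(c,np.array(k["mtx"]).tolist(),(-R.T@np.array(k["tvec"]).ravel()).round(0),R[2].round(2))
    for q in ["rack","screw_left","screw_right","caddy","caddy_handle","slot_left","slot_right","can_orange","can_blue","can_black","paint_tin","offcut","tape","hammer","wrench"]:
        print(q,[(np.round(d["location"]).tolist(),round(d["confidence"],2)) for d in tip_of(q,c)][:4])
E
```

```text
pics
{'time_s': 0.0, 'qpos': array([ 6.96152846e+01,  1.83505133e+01,  8.97044048e+01, -2.10702740e-03,
        7.20438452e+01, -1.14755560e+00]), 'qvel': array([-0.00090169,  0.04194371, -0.03690651, -0.03903859,  0.01590141,
        0.11089564]), 'effort': array([ 6.81550173e-04, -4.12464559e+01, -2.31967753e+01,  7.28914747e-02,
        4.57894115e-02, -1.61756066e-04]), 'ee_pos': array([189.3177844 , 542.46006656, 235.14511177]), 'ee_rot': array([-1.79901216e+02,  2.49134312e-05,  1.60763492e+02]), 'force': array([ 0.10214143, -0.42737681, -0.41803987]), 'torque': array([-0.00197855, -0.00118931, -0.01826292]), 'gripper_width': 91.16795437106377}
scene [[497.97429181678325, 0.0, 323.7733666310572], [0.0, 497.97429181678325, 193.3000232733347], [0.0, 0.0, 1.0]] [1351.  691. 1267.] [-0.51 -0.48 -0.71]
rack [([443.0, 262.0], 0.95), ([415.0, 264.0], 0.35)]
screw_left [([448.0, 212.0], 0.74)]
screw_right [([454.0, 242.0], 0.93)]
caddy [([350.0, 185.0], 0.86), ([325.0, 213.0], 0.73)]
caddy_handle [([351.0, 159.0], 0.94), ([325.0, 191.0], 0.92), ([337.0, 218.0], 0.41)]
slot_left [([370.
[... 708 characters left out ...]
], 0.7), ([315.0, 215.0], 0.33)]
caddy [([338.0, 268.0], 0.92), ([324.0, 220.0], 0.59)]
caddy_handle [([340.0, 268.0], 0.83), ([329.0, 212.0], 0.64), ([313.0, 218.0], 0.57)]
slot_left [([319.0, 273.0], 0.69), ([309.0, 200.0], 0.57), ([414.0, 239.0], 0.16)]
slot_right [([341.0, 243.0], 0.89), ([340.0, 204.0], 0.82)]
can_orange [([418.0, 210.0], 0.54)]
can_blue [([413.0, 242.0], 0.88)]
can_black [([397.0, 186.0], 0.74), ([461.0, 248.0], 0.57)]
paint_tin [([254.0, 202.0], 0.7), ([411.0, 241.0], 0.41)]
offcut [([222.0, 228.0], 0.6), ([414.0, 211.0], 0.45)]
tape [([354.0, 156.0], 0.81)]
hammer [([466.0, 243.0], 0.94)]
wrench [([295.0, 146.0], 0.79), ([340.0, 214.0], 0.39), ([355.0, 153.0], 0.23)]
```

```bash
python3 - <<'E'
import cv2
a=cv2.imread("pics/scene0.png");b=cv2.imread("pics/top0.png")
cv2.imwrite("pics/s1.png",cv2.resize(a[110:310,220:480],None,fx=3,fy=3,interpolation=cv2.INTER_CUBIC)[:600,:800])
cv2.imwrite("pics/t1.png",cv2.resize(b[120:300,160:480],None,fx=2.5,fy=2.5,interpolation=cv2.INTER_CUBIC))
E
```

```text
(no output)
```

View pics/s1.png

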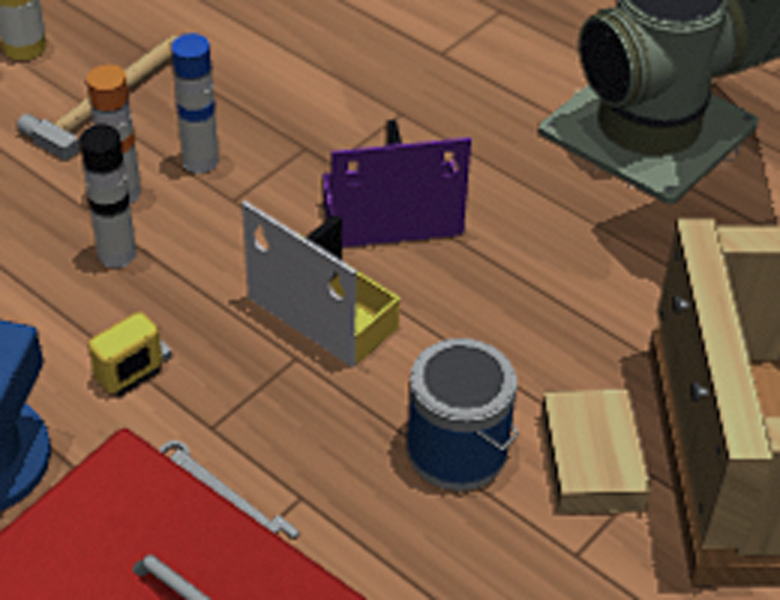

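View pics/t1.png

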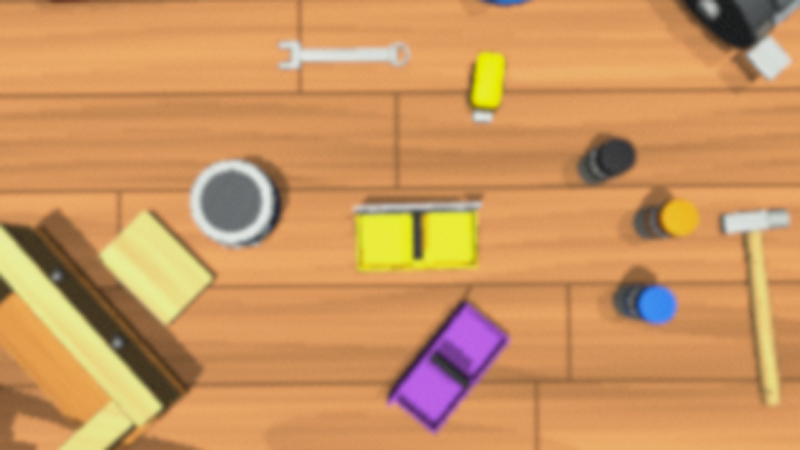

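The scene crop shows the yellow caddy with its grey back plate at about (325,195) and the purple look-alike at about (350,175). The orange can is at about (258,160), between the black and blue cans. In the top view the yellow caddy is at about (327,216), the purple one at (338,268), and the orange cap at (431,207). The yellow caddy and the orange cap fit the description; the purple caddy does not.

```bash
cat > h.py <<'E'
from workcell import *
import cv2,numpy as np
from scipy.optimize import least_squares
from scipy.spatial.transform import Rotation as Ro
K={}
for c in ("scene","top"):
    k=calibration(c);K[c]=(np.array(k["mtx"],float),cv2.Rodrigues(np.array(k["rvec"],float))[0],np.array(k["tvec"],float).ravel())
def ray(c,p):
    M,R,t=K[c];d=R.T@np.linalg.inv(M)@np.array([p[0],p[1],1.]);return -R.T@t,d
def atz(c,p,z):
    o,d=ray(c,p);return o+d*(z-o[2])/d[2]
def proj(c,X):
    M,R,t=K[c];q=(np.atleast_2d(X)@R.T+t)@M.T;return q[:,:2]/q[:,2:]
def pose2(p,L):   # planar pose (x,y,yaw deg) applied to local points
    a=np.radians(p[2]);L=np.atleast_2d(L).astype(float);o=L.copy()
    o[:,0]=p[0]+np.cos(a)*L[:,0]-np.sin(a)*L[:,1];o[:,1]=p[1]+np.sin(a)*L[:,0]+np.cos(a)*L[:,1];return o
def shoot(n,tag):
    im=grab_frame(n);cv2.imwrite(f"pics/{n}_{tag}.png",cv2.cvtColor(im,cv2.COLOR_RGB2BGR));return im
def units(goal_pos,goal_R):
    s=state();R=Ro.from_euler("xyz",s["ee_rot"],degrees=True)
    d=R.inv().apply(np.array(goal_pos)-s["ee_pos"])/500;r=(R.inv()*goal_R).as_rotvec()/(np.pi/2)
    print("t",s["time_s"],"units",d.round(4),r.round(4),"norms mm",np.linalg.norm(d)*500,"deg",np.linalg.norm(r)*90)
E
python3 - <<'E'
from h import *
print("proj base",proj("top",[[0,0,0],[189,542,236]]).round())
z={"screw_left":180,"screw_right":180,"rack":0,"caddy":0,"caddy_handle":115,"slot_left":132,"slot_right":132,"can_orange":0,"can_blue":0,"can_black":0,"paint_tin":0,"offcut":0,"tape":0,"hammer":0,"wrench":0}
for q,h in z.items():
    for c in ("scene","top"):
        print(q,c,[(atz(c,d["location"],h)[:2].round().tolist(),round(d["confidence"],2)) for d in tip_of(q,c)][:3])
im={c:cv2.imread(f"pics/{c}0.png") for c in K}
a=cv2.resize(im["top"][200:300,140:250],None,fx=5,fy=5,interpolation=cv2.INTER_CUBIC)
b=cv2.resize(im["scene"][170:320,405:505],None,fx=4,fy=4,interpolation=cv2.INTER_CUBIC)
cv2.imwrite("pics/rk.png",cv2.resize(np.hstack([a,b[:500]]),(800,420)) if 0 else np.hstack([a,b[:500,:]])[:, :800] )
g=im["top"][185:250,280:360];g2=im["top"][170:260,390:470]
cv2.imwrite("pics/cd.png",np.hstack([cv2.resize(g,(480,390),interpolation=cv2.INTER_CUBIC),cv2.resize(g2,(320,390),interpolation=cv2.INTER_CUBIC)]))
E
```

```text
proj base [[299. 370.]
 [107. 329.]]
screw_left scene [([389.0, 276.0], 0.74)]
screw_left top [([401.0, 277.0], 0.81)]
screw_right scene [([475.0, 352.0], 0.93)]
screw_right top [([483.0, 337.0], 0.7), ([515.0, -60.0], 0.33)]
rack scene [([422.0, 313.0], 0.95), ([485.0, 251.0], 0.35)]
rack top [([430.0, 307.0], 0.97), ([387.0, 313.0], 0.37)]
caddy scene [([357.0, -126.0], 0.86), ([517.0, -101.0], 0.73)]
caddy top [([337.0, -135.0], 0.92), ([503.0, -91.0], 0.59)]
caddy_handle scene [([346.0, -135.0], 0.94), ([523.0, -97.0], 0.92), ([586.0, 12.0], 0.41)]
caddy_handle top [([349.0, -138.0], 0.83), ([524.0, -105.0], 0.64), ([507.0, -54.0], 0.57)]
slot_left scene [([319.0, -76.0], 0.85)]
slot_left top [([335.0, -70.0], 0.69), ([563.0, -41.0], 0.57), ([436.0, -371.0], 0.16)]
slot_right scene [([405.0, -148.0], 0.91), ([551.0, -141.0], 0.77), ([518.0, -435.0], 0.33)]
slot_right top [([428.0, -140.0], 0.89), ([548.0, -139.0], 0.82)]
can_orange scene [([531.0, -443.0], 0.64), ([560.0, 130.0], 0.56)]
can_orange top [([532.0, -411.0], 0.54)]
can_blue scene [([433.0, -373.0], 0.72)]
can_blue top [([423.0, -390.0], 0.88)]
can_black scene [([606.0, -343.0], 0.57), ([724.0, -200.0], 0.57)]
can_black top [([614.0, -339.0], 0.74), ([403.0, -556.0], 0.57)]
paint_tin scene [([561.0, 143.0], 0.67)]
paint_tin top [([564.0, 147.0], 0.7), ([427.0, -385.0], 0.41)]
offcut scene [([488.0, 247.0], 0.89), ([509.0, -66.0], 0.58)]
offcut top [([477.0, 259.0], 0.6), ([528.0, -399.0], 0.45)]
tape scene [([723.0, -191.0], 0.81)]
tape top [([721.0, -196.0], 0.81)]
hammer scene [([418.0, -573.0], 0.87)]
hammer top [([417.0, -571.0], 0.94)]
wrench scene [([774.0, 8.0], 0.6)]
wrench top [([757.0, 6.0], 0.79), ([520.0, -145.0], 0.39), ([730.0, -197.0], 0.23)]
```

View pics/rk.png

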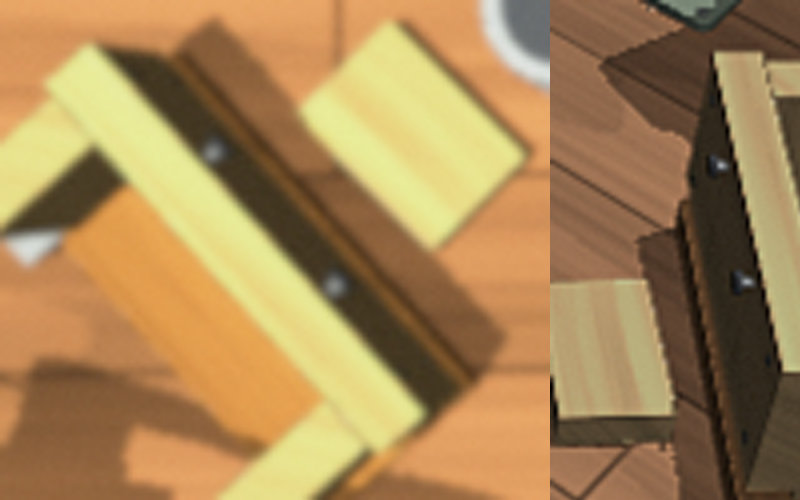

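View pics/cd.png

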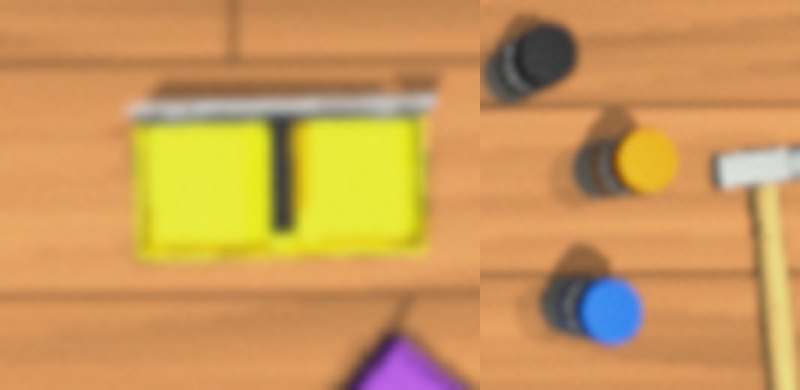

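The rack crop shows the rail with both screws, at about (182.5,230) and (207,257) in the top view and (447,211) and (453,240) in the scene view. The caddy crop shows the yellow caddy with its plate toward +x. It also shows the orange cap at about (431.5,207), alone between the black can (407,183) and the blue can (422,241). Both targets are confirmed, so next I fit the poses.

```bash
python3 - <<'E'
from h import *
def fit(obs,p0):
    def f(p): return np.concatenate([(proj(c,pose2(p,[L]))[0]-np.array(px)) for c,L,px in obs])
    r=least_squares(f,p0,loss="soft_l1");print(r.x.round(1));print(r.fun.reshape(-1,2).round(1).tolist());return r.x
h=-10.5
cr=lambda u,v,f,ox,oy:((u+.5)/f-.5+ox,(v+.5)/f-.5+oy)
T=lambda u,v:cr(u,v,5,140,200); S=lambda u,v:cr(u-550,v,4,405,170)
# rack: +y is left seen by front => which px
obs=[("top",[h,-55,180],T(213,152)),("top",[h,55,180],T(335,286)),("scene",[h,-55,180],S(743,282)),("scene",[h,55,180],S(718,163)),
("top",[0,-150,205],T(97,45)),("top",[0,150,205],T(427,412)),("scene",[0,150,205],S(715,52)),("scene",[0,-150,205],S(782,372))]
fit(obs,[434,314,129])
C=lambda u,v:cr(u,v,6,280,185)
obs=[("top",[38,80,152],C(130,108)),("top",[38,-80,152],C(435,98)),("top",[-40,80,50],C(140,259)),("top",[-40,-80,50],C(428,251)),("top",[-28,0,135],C(284,231)),("scene",[36,0,135],(332,184))]
A=lambda u,v:cr(u,v,3,220,110)
obs[-1:]=[("scene",[40,80,152],A(355,267)),("scene",[40,-80,152],A(244,204)),("scene",[40,80,0],A(355,362))]
fit(obs,[510,-95,2])
print("orange",atz("top",cr(646-480,160,4.17,0,0) and ((646-480)/4+390-.4,160/4.333+170-.4),185))
print("black",atz("top",((546-480)/4+390-.4,54/4.333+170-.4),185),"blue",atz("top",((611-480)/4+390-.4,312/4.333+170-.4),185))
A2=lambda u,v:A(u,v)
print("orange scene cap top",atz("scene",A(108,74),185),"blue",atz("scene",A(191,40),185))
E
```

```text
[425.2 312.9 131.8]
[[0.5, -0.2], [0.2, -0.1], [-1.2, -0.1], [-1.0, 0.6], [-2.3, 0.0], [-1.5, 1.4], [-0.1, -0.3], [0.5, -0.4]]
[515.7 -96.3   2.3]
[[-0.8, 1.1], [-0.2, 0.2], [-0.3, 1.0], [0.1, -0.1], [0.2, 0.6], [-0.6, 1.5], [-1.7, -0.3], [-0.9, 1.6]]
orange [ 536.41499079 -412.47640423  185.        ]
black [ 611.61477484 -337.98349985  185.        ] blue [ 430.54088074 -383.69561354  185.        ]
orange scene cap top [ 530.83457021 -413.56322733  185.        ] blue [ 422.48475691 -388.34096792  185.        ]
```

```bash
cat > g.py <<'E'
import sys
from h import *
x,y,z,yaw=map(float,sys.argv[1:5]);units([x,y,z],Ro.from_euler("xyz",[180,0,yaw],degrees=True))
E
python3 g.py 400 160 320 90; python3 g.py 189 542 310 160.76
```

```text
t 3.1 units [-0.6499 -0.5843 -0.1681] [ 0.000e+00 -1.000e-04  7.862e-01] norms mm 444.9773115347061 deg 70.7597084218927
t 3.1 units [ 0.0003 -0.002  -0.1481] [ 0.0001 -0.     -0.    ] norms mm 74.03703094060864 deg 0.005327509005638864
```

```bash
python3 -m jog '0 0 -0.15 0 0 0;0 0 -0.168 0 0 0.08;-0.65 -0.584 -0.168 0 0 0.786;-0.65 -0.584 -0.168 0 0 0.786;-0.65 -0.584 -0.168 0 0 0.786;-0.65 -0.584 -0.168 0 0 0.786;-0.65 -0.584 -0.168 0 0 0.786;-0.65 -0.584 -0.168 0 0 0.786;-0.65 -0.584 -0.168 0 0 0.786;-0.65 -0.584 -0.168 0 0 0.786;-0.65 -0.584 -0.168 0 0 0.786;-0.65 -0.584 -0.168 0 0 0.786;-0.65 -0.584 -0.168 0 0 0.786;-0.65 -0.584 -0.168 0 0 0.786;-0.65 -0.584 -0.168 0 0 0.786' 1 30; python3 g.py 523.7 -96 220 2.3
```

```text
time_s: 4.35
ee_pos: [400.3, 159.4, 320.0]
ee_rot: [-180.0, -0.0, 89.9]
force: [0.6, 0.7, 0.2]
gripper_width: 91.3
t 4.35 units [-0.5103  0.248   0.1996] [-4.000e-04 -2.000e-04  9.728e-01] norms mm 300.7469475844867 deg 87.55584692843952
```

```bash
python3 -m jog '-0.51 0.248 0.2 0 0 0.973;-0.51 0.248 0.2 0 0 0.973;-0.51 0.248 0.2 0 0 0.973;-0.51 0.248 0.2 0 0 0.973;-0.51 0.248 0.2 0 0 0.973;-0.51 0.248 0.2 0 0 0.973;-0.51 0.248 0.2 0 0 0.973;-0.51 0.248 0.2 0 0 0.973;-0.51 0.248 0.2 0 0 0.973;-0.51 0.248 0.2 0 0 0.973;-0.51 0.248 0.2 0 0 0.973;-0.51 0.248 0.2 0 0 0.973;-0.51 0.248 0.2 0 0 0.973;-0.51 0.248 0.2 0 0 0.973;-0.51 0.248 0.2 0 0 0.973'; python3 g.py 523.7 -96 118 2.3; python3 - <<'E'
from h import *
print(state()["qpos"].round(1));im=cv2.imread if 0 else shoot("scene","a")
c=cv2.cvtColor(im,cv2.COLOR_RGB2BGR)[100:250,250:420];cv2.imwrite("pics/a.png",cv2.resize(c,None,fx=4,fy=4,interpolation=cv2.INTER_CUBIC))
E
```

```text
time_s: 5.6
ee_pos: [523.9, -94.5, 219.8]
ee_rot: [-179.9, 0.0, 2.5]
force: [0.4, -0.2, 0.1]
gripper_width: 91.2
t 5.6 units [-0.0005  0.0033  0.2036] [-0.0007  0.0001  0.0017] norms mm 101.8006003871835 deg 0.16373355914303905
[-11.5  15.1  96.7   0.1  68.2  76. ]
```

View pics/a.png

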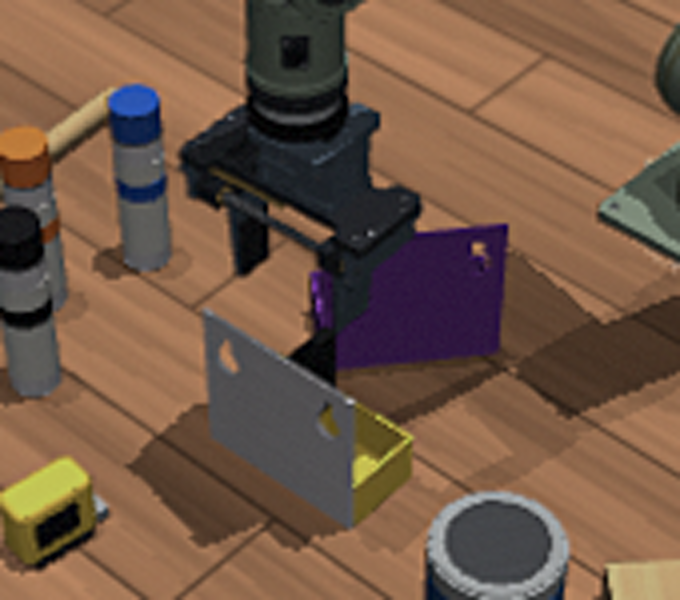

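The gripper sits centred above the yellow caddy's handle, clear of the purple one. I'll descend and grip.

```bash
python3 -m jog '0 0.003 0.06 0 0 0;0 0.003 0.12 0 0 0;0 0.003 0.17 0 0 0;0 0.003 0.195 0 0 0;0 0.003 0.204 0 0 0;0 0.003 0.204 0 0 0;0 0.003 0.204 0 0 0'; python3 -m jog '0 0 0 0 0 0;0 0 0 0 0 0;0 0 0 0 0 0;0 0 0 0 0 0;0 0 0 0 0 0;0 0 0 0 0 0;0 0 0 0 0 0;0 0 0 0 0 0;0 0 0 0 0 0;0 0 0 0 0 0' -1 50; python3 - <<'E'
from h import *
s=state();print(s["ee_pos"],s["ee_rot"],s["gripper_width"])
E
```

```text
time_s: 6.23
ee_pos: [524.6, -96.0, 118.5]
ee_rot: [-180.0, -0.1, 2.5]
force: [0.1, 0.6, 0.8]
gripper_width: 91.7
time_s: 7.07
ee_pos: [524.5, -96.0, 118.5]
ee_rot: [-180.0, -0.1, 2.5]
force: [-0.4, 0.7, -0.6]
gripper_width: 27.3
[524.54704905 -95.96225412 118.47115524] [-1.79959037e+02 -5.93281820e-02  2.46756096e+00] 27.34699125373606
```

```bash
python3 -m jog '0 0 0 0 0 0;0 0 0 0 0 0;0 0 0 0 0 0;0 0 0 0 0 0;0 0 0 0 0 0' -1 50; python3 -m jog '0 0 -0.01 0 0 0;0 0 -0.02 0 0 0;0 0 -0.04 0 0 0;0 0 -0.1 0 0 0;0 0 -0.17 0 0 0;0 0 -0.24 0 0 0;0 0 -0.24 0 0 0;0 0 -0.24 0 0 0'; python3 g.py 500 100 250 90
```

```text
time_s: 7.48
ee_pos: [524.3, -95.5, 118.5]
ee_rot: [-179.9, -0.0, 2.5]
force: [-2.1, 4.2, 1.8]
gripper_width: 11.6
time_s: 8.15
ee_pos: [525.3, -96.1, 240.9]
ee_rot: [180.0, -0.3, 2.5]
force: [-0.2, 0.6, -6.3]
gripper_width: 11.8
t 8.15 units [-0.0336 -0.3941 -0.0185] [ 0.0029 -0.0029 -0.9727] norms mm 197.96558778390278 deg 87.54598049120139
```

```bash
python3 -m jog '-0.0 -0.03 -0.04 0 0 -0.07;-0.01 -0.1 -0.06 0 0 -0.15;-0.034 -0.394 -0.06 0 0 -0.973;-0.034 -0.394 -0.06 0 0 -0.973;-0.034 -0.394 -0.06 0 0 -0.973;-0.034 -0.394 -0.06 0 0 -0.973;-0.034 -0.394 -0.06 0 0 -0.973;-0.034 -0.394 -0.06 0 0 -0.973;-0.034 -0.394 -0.06 0 0 -0.973;-0.034 -0.394 -0.06 0 0 -0.973;-0.034 -0.394 -0.06 0 0 -0.973;-0.034 -0.394 -0.06 0 0 -0.973;-0.034 -0.394 -0.06 0 0 -0.973;-0.034 -0.394 -0.06 0 0 -0.973;-0.034 -0.394 -0.06 0 0 -0.973'; python3 g.py 486 244.8 270 131.8
```

```text
time_s: 9.4
ee_pos: [498.7, 99.7, 269.0]
ee_rot: [179.9, 0.0, 89.9]
force: [0.4, 0.2, -5.7]
gripper_width: 12.1
t 9.4 units [ 0.2903 -0.0258 -0.0023] [ 0.0011  0.0009 -0.4651] norms mm 145.7041068516981 deg 41.85630499007644
```

```bash
python3 -m jog '0.29 -0.026 -0.002 0 0 -0.465;0.29 -0.026 -0.002 0 0 -0.465;0.29 -0.026 -0.002 0 0 -0.465;0.29 -0.026 -0.002 0 0 -0.465;0.29 -0.026 -0.002 0 0 -0.465;0.29 -0.026 -0.002 0 0 -0.465;0.29 -0.026 -0.002 0 0 -0.465;0.29 -0.026 -0.002 0 0 -0.465;0.29 -0.026 0.03 0 0 -0.465;0.29 -0.026 0.08 0 0 -0.465;0.29 -0.026 0.13 0 0 -0.465;0.29 -0.026 0.158 0 0 -0.465;0.29 -0.026 0.158 0 0 -0.465;0.29 -0.026 0.158 0 0 -0.465'; python3 - <<'E'
from h import *
s=state();print(s["ee_pos"],s["ee_rot"],s["force"])
a,b=shoot("top","b"),shoot("scene","b")
print(proj("top",[s["ee_pos"]]),proj("scene",[s["ee_pos"]]))
for c in K:
  for q,h in (("screw_left",180),("screw_right",180),("slot_left",203),("slot_right",203),("rack",0)):
    print(c,q,[(np.round(d["location"],1).tolist(),atz(c,d["location"],h)[:2].round(1).tolist(),round(d["confidence"],2)) for d in tip_of(q,c)][:2])
bgr=lambda i:cv2.cvtColor(i,cv2.COLOR_RGB2BGR)
A=cv2.resize(bgr(a)[195:295,140:260],None,fx=4,fy=4,interpolation=cv2.INTER_CUBIC)
B=cv2.resize(bgr(b)[160:300,400:480],None,fx=4,fy=4,interpolation=cv2.INTER_CUBIC)
o=np.zeros((560,800,3),np.uint8);o[:400,:480]=A;o[:,480:]=B;cv2.imwrite("pics/b.png",o)
E
```

```text
time_s: 10.57
ee_pos: [485.9, 244.1, 189.4]
ee_rot: [-180.0, 0.1, 131.6]
force: [-0.1, 0.1, -5.2]
gripper_width: 11.8
[485.88109556 244.11384567 189.38177607] [-1.79966986e+02  7.76056299e-02  1.31642889e+02] [-0.07195659  0.06431808 -5.20698028]
[[214.23985005 225.2650254 ]] [[420.5388222  222.63105879]]
scene screw_left [([448.1, 213.1], [393.7, 278.4], 0.61), ([287.4, 159.4], [544.5, -242.5], 0.39)]
scene screw_right [([453.9, 242.5], [476.5, 351.1], 0.71), ([262.7, 233.2], [811.8, -68.0], 0.26)]
scene slot_left [([372.9, 161.6], [386.0, -12.2], 0.87)]
scene slot_right [([438.9, 234.6], [498.9, 312.6], 0.75), ([450.3, 209.1], [396.4, 283.2], 0.67)]
scene rack [([440.3, 260.8], [423.0, 303.4], 0.8), ([420.8, 221.3], [328.3, 162.8], 0.35)]
top screw_left [([205.5, 254.2], [398.8, 272.4], 0.86), ([397.1, 185.8], [600.9, -311.2], 0.63)]
top screw_right [([183.5, 229.1], [475.2, 339.2], 0.69), ([427.4, 209.4], [528.0, -402.2], 0.16)]
top slot_left [([318.2, 275.1], [334.8, -67.9], 0.96), ([218.9, 247.6], [419.2, 227.2], 0.83)]
top slot_right [([340.4, 244.9], [423.7, -135.0], 0.71), ([462.3, 245.4], [418.6, -499.0], 0.66)]
top rack [([354.4, 154.1], [726.6, -196.1], 0.66), ([210.0, 245.5], [418.7, 298.4], 0.6)]
```

View pics/b.png

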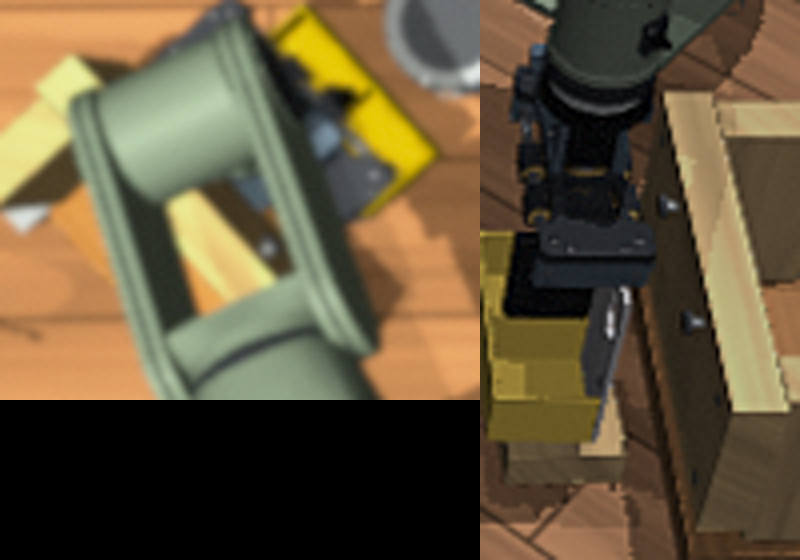

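The caddy is held level in front of the rail, plate toward the screws. The heads are at about (447,211) and (453,240) in the scene view. Next I refine the lateral alignment with sub-pixel head centroids and the caddy's corners.

```bash
python3 - <<'E'
from h import *
g={c:cv2.cvtColor(cv2.imread(f"pics/{c}0.png"),cv2.COLOR_BGR2GRAY).astype(float) for c in K}
gb=cv2.cvtColor(cv2.imread("pics/scene_b.png"),cv2.COLOR_BGR2GRAY).astype(float)
P0=[425.2,312.9,131.8]
def cen(im,p,r=4):
    x,y=int(round(p[0])),int(round(p[1]));w=im[y-r:y+r+1,x-r:x+r+1];w=np.clip(w-np.median(w)-12,0,None)
    Y,X=np.mgrid[y-r:y+r+1,x-r:x+r+1];return np.array([(w*X).sum(),(w*Y).sum()])/w.sum()
px={("top","R"):cen(g["top"],(182.5,230)),("top","L"):cen(g["top"],(206.7,256.8)),("scene","L"):cen(g["scene"],(447,210.7)),("scene","R"):cen(g["scene"],(453,240.3)),("sceneb","L"):cen(gb,(447,210.7)),("sceneb","R"):cen(gb,(453,240.3))}
for k,v in px.items(): 
    c=k[0][:5] if k[0]!="top" else "top"
    for z in (180,187):
        X=atz(c,v,z);a=np.radians(P0[2]);d=X[:2]-P0[:2];print(k,v.round(2),z,X[:2].round(1),"rack xy",(d@[np.cos(a),np.sin(a)]).round(1),(d@[-np.sin(a),np.cos(a)]).round(1))
np.set_printoptions(linewidth=200)
for c,(x,y) in (("scene",(447,211)),("scene",(453,240)),("top",(182,230)),("top",(207,257))):
    print(c,x,y);print(g[c][y-5:y+6,x-6:x+7].astype(int))
E
```

```text
('top', 'R') [179.52 232.39] 180 [465.4 351.2] rack xy 1.8 -55.5
('top', 'R') [179.52 232.39] 187 [465.4 349.2] rack xy 0.3 -54.2
('top', 'L') [204.57 259.07] 180 [384.1 275.1] rack xy -0.8 55.8
('top', 'L') [204.57 259.07] 187 [384.6 273.5] rack xy -2.3 56.5
('scene', 'L') [448.87 209.52] 180 [380.1 272.2] rack xy -0.3 60.8
('scene', 'L') [448.87 209.52] 187 [386.3 274.9] rack xy -2.4 54.3
('scene', 'R') [454.25 239.23] 180 [465.9 345.4] rack xy -2.9 -52.0
('scene', 'R') [454.25 239.23] 187 [471.6 347.7] rack xy -5.0 -57.8
('sceneb', 'L') [448.64 209.68] 180 [381. 272.] rack xy -1.0 60.2
('sceneb', 'L') [448.64 209.68] 187 [387.3 274.7] rack xy -3.2 53.7
('sceneb', 'R') [454.44 239.21] 180 [465.5 345.8] rack xy -2.3 -51.9
('sceneb', 'R') [454.44 239.21] 187 [471.2 348. ] rack xy -4.5 -57.7
scene 447 211
[[ 39  40  42  43  39  41  41  39  33  36 169 178 170]
 [ 41  37  39  41  41  43  40  38  36  16 162 178 171]
 [ 33  40  45  38  46  45  39  36  37  22 155 178 173]
 [ 36  38  41  22  61  60  53  41  34  24 119 173 174]
 [ 38  39  45  21  46  66 110  85  47  30  52 169 177]
 [ 38  38
[... 1477 characters left out ...]
4  80  58  56  56  56  55]
 [225 225 224 223 219 204 168 122  80  61  56  55  55]]
top 207 257
[[ 55  56  57  55  55  57  55  61  73  84  89  81  72]
 [ 62  55  56  58  56  57  53  52  62  73  84  87  81]
 [ 81  59  57  59  63  68  63  53  54  62  74  85  86]
 [121  78  61  62  76  93  86  68  53  53  62  72  81]
 [164 113  74  73 100 120 118  89  58  49  52  65  72]
 [197 151 108  88 108 130 125  96  64  51  52  56  64]
 [213 187 147 111 104 112 106  83  62  53  54  54  59]
 [220 212 185 144 107  90  78  65  57  51  54  53  56]
 [222 219 210 182 138  93  65  55  56  55  54  56  52]
 [221 222 219 209 176 132  88  63  56  56  56  57  54]
 [219 221 222 219 208 175 128  86  58  56  58  55  56]]
```

```bash
python3 - <<'E'
from h import *
def fit(obs,p0,names=""):
    def f(p): return np.concatenate([(proj(c,pose2(p,[L]))[0]-np.array(px))*w for c,L,px,w in obs])
    r=least_squares(f,p0,loss="soft_l1");print(r.x.round(2));print(r.fun.reshape(-1,2).round(1).tolist());return r.x
h=-10.5
a=[("top",[h,-55,187],(182,229.9),1),("top",[h,55,187],(206.4,256.6),1)]
b=[("scene",[h,-55,187],(453.1,239.6),1),("scene",[h,55,187],(446.7,209.9),1)]
fit(a,[425,313,131.8]);fit(b,[425,313,131.8]);P=fit(a+b,[425,313,131.8])
# caddy in hand
s=state();T=s["ee_pos"];yaw=s["ee_rot"][2];z=T[2]-118.5
q=pose2([T[0],T[1],yaw],[[-8.7,0,0]])[0];print("caddy from tool",q,z)
o=[("top",[-40,80,50+z],(249.4,233.6),1),("top",[-40,-80,50+z],(218,197),1)]
o2=[("scene",[40,-80,z],(429.2,270),1),("scene",[40,-80,152+z],(437.5,232.5),1),("scene",[-40,-80,z],(402.5,268.8),1)]
for O in (o,o2,o+o2): print("caddy");fit(O,[q[0],q[1],yaw])
def inr(p,X): a=np.radians(p[2]);d=np.array(X)[:2]-p[:2];return np.array([d@[np.cos(a),np.sin(a)],d@[-np.sin(a),np.cos(a)]]).round(1)
print("caddy in rack",inr(P,q))
E
```

```text
[425.32 312.68 132.35]
[[-0.1, -0.1], [0.1, 0.1]]
[426.39 316.35 132.25]
[[0.0, -0.2], [0.0, 0.3]]
[425.48 314.55 132.36]
[[-0.7, -0.1], [-0.6, 0.0], [-0.3, -0.8], [-0.4, -0.2]]
caddy from tool [491.84130805 238.15491026   0.        ] 71.4692627878475
caddy
[491.5  227.75 130.25]
[[0.7, 0.9], [-0.7, -0.9]]
caddy
[489.52 231.   135.36]
[[0.4, -2.4], [-0.2, 1.8], [-0.2, 0.0]]
caddy
[488.88 231.84 133.81]
[[0.0, 0.1], [-3.7, 0.4], [0.1, -2.0], [-0.5, 2.1], [-0.6, -0.2]]
caddy in rack [-101.2    2.4]
```

```bash
python3 - <<'E'
from h import *
P=[425.4,313.2,132.3]
s=state();T=s["ee_pos"];yaw=s["ee_rot"][2];z=T[2]-118.5
q=pose2([T[0],T[1],yaw],[[-8.7,0,0]])[0];Q=[q[0],q[1],yaw]
def draw(c,img,x0,y0,x1,y1,f,pr):
    o=cv2.resize(img[y0:y1,x0:x1],None,fx=f,fy=f,interpolation=cv2.INTER_CUBIC)
    def poly(p,L,col):
        u=((proj(c,pose2(p,L))-[x0,y0]+.5)*f).astype(int);cv2.polylines(o,[u.reshape(-1,1,2)],False,col,1,cv2.LINE_AA)
    poly(pr,[[0,-150,205],[0,150,205],[0,150,65],[0,-150,65],[0,-150,205]],(255,0,255))
    t=np.linspace(0,2*np.pi,24)
    for y in (-55,55):
        for x in (-8,-13): poly(pr,np.c_[np.full(24,x),y+9*np.cos(t),180+9*np.sin(t)],(0,255,0))
    if pr is P and "b" in tag:
        for zz in (0,50): poly(Q,[[-40,-80,zz+z],[-40,80,zz+z],[40,80,zz+z],[40,-80,zz+z],[-40,-80,zz+z]],(255,0,0))
        poly(Q,[[40,-80,z],[40,-80,152+z],[40,80,152+z],[40,80,z]],(255,255,0))
    return o
tag="b";tb=draw("top",cv2.imread("pics/top_b.png"),190,190,258,256,6,P);sb=draw("scene",cv2.imread("pics/scene_b.png"),398,175,468,275,6,P)
tag="0";t0=draw("top",cv2.imread("pics/top0.png"),155,205,230,290,5,P)
o=np.zeros((600,800,3),np.uint8);o[:300,:375]=t0[125:425] if 0 else cv2.resize(t0,(375,425))[:300];o[:600,380:800]=sb[:600,:420]
cv2.imwrite("pics/ov1.png",o)
o=np.zeros((430,800,3),np.uint8);o[:396,:408]=tb;o[:425,420:795]=t0;cv2.imwrite("pics/ov2.png",o)
E
```

```text
(no output)
```

View pics/ov1.png

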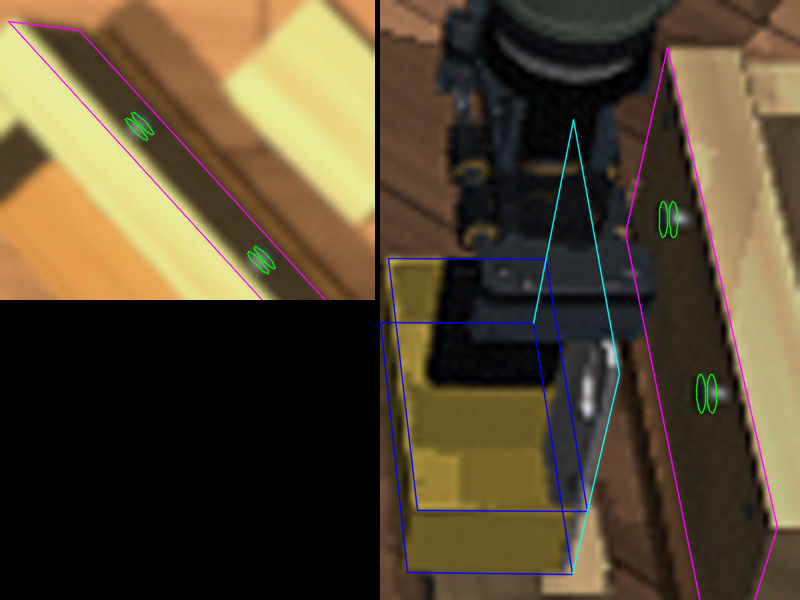

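View pics/ov2.png

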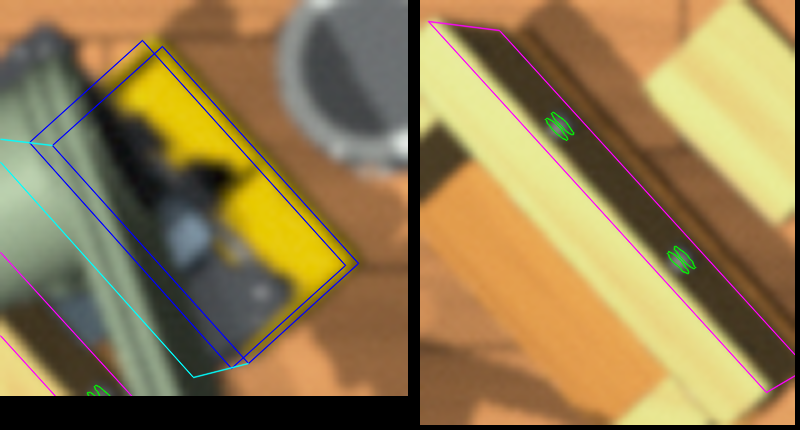

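In the overlays the rack model matches the rail corners and screw heads in the scene view to about 0.5 px. The caddy model taken from the tool pose also fits, so the lateral correction is only about 1 mm. I'll move to just short of the heads, then feel forward.

```bash
python3 g.py 458.3 276.4 189.2 132.3; python3 g.py 445.5 290.5 189.2 132.3
```

```text
t 11.1667 units [0.0843 0.001  0.0014] [ 0.0007  0.0012 -0.0057] norms mm 42.17697779497585 deg 0.5282429368793802
t 11.1667 units [0.1224 0.0007 0.0013] [ 0.0007  0.0012 -0.0057] norms mm 61.21578092753766 deg 0.5282429368793802
```

```bash
python3 -m jog '0.03 0.001 0.001 0 0 -0.006;0.06 0.001 0.001 0 0 -0.006;0.084 0.001 0.001 0 0 -0.006;0.084 0.001 0.001 0 0 -0.006;0.088 0.001 0.001 0 0 -0.006;0.092 0.001 0.001 0 0 -0.006;0.096 0.001 0.001 0 0 -0.006;0.1 0.001 0.001 0 0 -0.006;0.1 0.001 0.001 0 0 -0.006'; cat > r.py <<'E'
from h import *
s=state();P=[425.4,313.2,132.3];a=np.radians(P[2]);B=np.array([[np.cos(a),np.sin(a)],[-np.sin(a),np.cos(a)]])
print("t",s["time_s"],"tcp rack xy",(B@(s["ee_pos"][:2]-P[:2])).round(2),"plate",(B@(s["ee_pos"][:2]-P[:2]))[0]+31.3,"z",s["ee_pos"][2].round(2),"yaw",s["ee_rot"].round(2),"F rack",(B@s["force"][:2]).round(1),s["force"][2].round(1),"M",s["torque"].round(2),"w",round(s["gripper_width"],1))
E
python3 r.py
```

```text
time_s: 11.92
ee_pos: [453.0, 282.3, 189.4]
ee_rot: [179.9, 0.1, 132.3]
force: [-0.4, -0.5, -6.1]
gripper_width: 11.9
t 11.9167 tcp rack xy [-41.47   0.36] plate -10.17103641776568 z 189.36 yaw [1.7994e+02 1.0000e-01 1.3232e+02] F rack [-0.1  0.6] -6.1 M [-0.02  0.02  0.  ] w 11.9
```

No contact at an estimated plate position of -10 mm. I'll keep creeping forward.

```bash
python3 -m jog '0.004 0 0 0 0 0;0.008 0 0 0 0 0;0.008 0 0 0 0 0'; python3 r.py;  python3 -m jog '0.004 0 0 0 0 0;0.008 0 0 0 0 0;0.008 0 0 0 0 0'; python3 r.py
```

```text
time_s: 12.17
ee_pos: [450.1, 285.4, 189.3]
ee_rot: [179.9, 0.1, 132.3]
force: [-0.4, 0.5, -5.1]
gripper_width: 11.7
t 12.1667 tcp rack xy [-37.21   0.39] plate -5.905589737231484 z 189.32 yaw [1.7994e+02 9.0000e-02 1.3232e+02] F rack [0.6 0. ] -5.1 M [-0.02  0.04 -0.01] w 11.7
time_s: 12.42
ee_pos: [447.4, 288.4, 189.3]
ee_rot: [179.9, 0.1, 132.3]
force: [1.1, -1.2, -6.1]
gripper_width: 11.8
t 12.4167 tcp rack xy [-33.19   0.4 ] plate -1.8914851766890273 z 189.33 yaw [1.7994e+02 1.2000e-01 1.3233e+02] F rack [-1.6 -0. ] -6.1 M [-0.14 -0.04 -0.05] w 11.8
```

```bash
python3 -m jog '0.003 0 0 0 0 0;0.003 0 0 0 0 0'; python3 r.py;  python3 -m jog '0.003 0 0 0 0 0;0.003 0 0 0 0 0'; python3 r.py
```

```text
time_s: 12.58
ee_pos: [447.3, 288.5, 189.4]
ee_rot: [179.9, 0.3, 132.3]
force: [4.1, -4.0, -5.8]
gripper_width: 11.8
t 12.5833 tcp rack xy [-33.02   0.45] plate -1.7171420975004033 z 189.44 yaw [179.94   0.29 132.31] F rack [-5.7 -0.4] -5.8 M [-0.7  -0.47 -0.39] w 11.8
time_s: 12.75
ee_pos: [447.3, 288.5, 189.5]
ee_rot: [179.9, 0.5, 132.3]
force: [3.0, -4.5, -5.4]
gripper_width: 11.9
t 12.75 tcp rack xy [-32.98   0.46] plate -1.680218101524698 z 189.54 yaw [179.93   0.47 132.27] F rack [-5.4  0.8] -5.4 M [-0.74 -0.53 -0.44] w 11.9
```

Firm contact comes at an estimated -1.7 mm, which is the rail face and not the heads (those would stop it at -13). The heads are through. I'll back off about 1.5 mm and slide down.

```bash
python3 -m jog '-0.003 0 0 0 0 0;-0.003 0 0 0 0 0;-0.003 0 0.005 0 0 0;-0.003 0 0.01 0 0 0;-0.003 0 0.014 0 0 0;-0.003 0 0.014 0 0 0'; python3 r.py;  python3 -m jog '0 0 0.005 0 0 0;0 0 0.01 0 0 0;0 0 0.014 0 0 0;0 0 0.014 0 0 0'; python3 r.py
```

```text
time_s: 13.25
ee_pos: [447.8, 287.3, 181.8]
ee_rot: [-180.0, 0.4, 132.3]
force: [0.4, 0.2, -5.2]
gripper_width: 11.8
t 13.25 tcp rack xy [-34.25   0.89] plate -2.9524934849781808 z 181.81 yaw [-179.98    0.44  132.28] F rack [-0.2 -0.4] -5.2 M [-0.03  0.01  0.03] w 11.8
time_s: 13.58
ee_pos: [447.7, 287.2, 174.3]
ee_rot: [-180.0, 0.4, 132.3]
force: [-0.4, -0.6, -6.1]
gripper_width: 12.0
t 13.5833 tcp rack xy [-34.26   0.97] plate -2.9629106082566388 z 174.3 yaw [-179.96    0.43  132.28] F rack [-0.2  0.7] -6.1 M [-0.04  0.02  0.04] w 12.0
```

```bash
python3 -m jog '0 0 0.005 0 0 0;0 0 0.01 0 0 0;0 0 0.01 0 0 0'; python3 r.py;  python3 -m jog '0 0 0.003 0 0 0;0 0 0.005 0 0 0;0 0 0.005 0 0 0'; python3 r.py; python3 -m jog '0 0 0.002 0 0 0;0 0 0.003 0 0 0;0 0 0.003 0 0 0'; python3 r.py
```

```text
time_s: 13.83
ee_pos: [447.7, 287.2, 168.8]
ee_rot: [-179.9, 0.4, 132.3]
force: [-0.0, 0.5, -5.6]
gripper_width: 12.1
t 13.8333 tcp rack xy [-34.27   1.01] plate -2.9656943791810697 z 168.77 yaw [-179.94    0.42  132.27] F rack [ 0.4 -0.3] -5.6 M [-0.07 -0.05 -0.05] w 12.1
time_s: 14.08
ee_pos: [447.8, 287.3, 166.8]
ee_rot: [-180.0, 0.4, 132.3]
force: [-0.8, 0.6, -1.5]
gripper_width: 11.8
t 14.0833 tcp rack xy [-34.28   0.85] plate -2.9839067417709764 z 166.85 yaw [-179.98    0.43  132.27] F rack [1.  0.2] -1.5 M [-0.02  0.1   0.03] w 11.8
time_s: 14.33
ee_pos: [447.9, 287.3, 166.6]
ee_rot: [180.0, 0.4, 132.3]
force: [-2.7, -1.5, 5.1]
gripper_width: 11.4
t 14.3333 tcp rack xy [-34.34   0.78] plate -3.0412052514957146 z 166.6 yaw [179.96   0.43 132.27] F rack [0.7 3. ] 5.1 M [-0.13  0.59  0.08] w 11.4
```

The slots stop on the shanks at TCP z 166.6, where 166.4 was expected, and the weight has come off the gripper. I'll ease the plate to the face and release.

```bash
python3 -m jog '0.002 0 0 0 0 0;0.004 0 0 0 0 0;0.004 0 0 0 0 0'; python3 r.py; python3 -m jog '0 0 0 0 0 0;0 0 0 0 0 0;0 0 0 0 0 0;0 0 0 0 0 0;0 0 0 0 0 0;0 0 0 0 0 0' -0.2 50; python3 r.py; python3 -m jog '0 0 -0.02 0 0 0;0 0 -0.06 0 0 0;0 0 -0.12 0 0 0;0 0 -0.18 0 0 0;0 0 -0.24 0 0 0;0 0 -0.28 0 0 0;0 0 -0.3 0 0 0;0 0 -0.3 0 0 0'; python3 r.py; python3 g.py 540 80 320 90
```

```text
time_s: 14.58
ee_pos: [447.5, 288.0, 167.0]
ee_rot: [179.9, 0.6, 132.3]
force: [1.9, -5.1, 0.4]
gripper_width: 11.8
t 14.5833 tcp rack xy [-33.5    0.63] plate -2.19545633310668 z 166.95 yaw [179.92   0.58 132.25] F rack [-5.   2.1] 0.4 M [-0.55 -0.24 -0.2 ] w 11.8
time_s: 15.08
ee_pos: [447.5, 288.2, 167.0]
ee_rot: [179.9, 0.6, 132.3]
force: [0.1, 0.0, 1.0]
gripper_width: 36.5
t 15.0833 tcp rack xy [-33.35   0.51] plate -2.05181476394198 z 166.96 yaw [179.91   0.57 132.26] F rack [-0.1 -0.1] 1.0 M [0.02 0.02 0.01] w 36.5
time_s: 15.75
ee_pos: [447.1, 289.7, 319.8]
ee_rot: [179.6, 0.6, 132.3]
force: [0.5, 0.5, -0.1]
gripper_width: 36.3
t 15.75 tcp rack xy [-31.98  -0.2 ] plate -0.6813771326706295 z 319.83 yaw [179.59   0.62 132.26] F rack [ 0.  -0.7] -0.1 M [-0.02 -0.01 -0.02] w 36.3
t 15.75 units [-0.4353 -0.1445  0.0034] [0.0069 0.0049 0.4696] norms mm 229.3513720101071 deg 42.26917087120741
```

```bash
python3 -m jog '-0.08 -0.03 0 0 0 0.07;-0.435 -0.145 0.003 0.007 0.005 0.47;-0.435 -0.145 0.003 0.007 0.005 0.47;-0.435 -0.145 0.003 0.007 0.005 0.47;-0.435 -0.145 0.003 0.007 0.005 0.47;-0.435 -0.145 0.003 0.007 0.005 0.47;-0.435 -0.145 0.003 0.007 0.005 0.47;-0.435 -0.145 0.003 0.007 0.005 0.47;-0.435 -0.145 0.003 0.007 0.005 0.47' 0.9; python3 g.py 534.5 -300 300 30
```

```text
time_s: 16.5
ee_pos: [539.0, 80.5, 319.0]
ee_rot: [-179.8, -0.0, 90.1]
force: [-0.1, 0.7, -0.3]
gripper_width: 86.7
t 16.5 units [-0.761  -0.0096  0.0377] [-0.0018  0.0007  0.6673] norms mm 381.005842130894 deg 60.054809549127064
```

```bash
python3 -m jog '-0.76 -0.01 0.038 0 0 0.667;-0.76 -0.01 0.038 0 0 0.667;-0.76 -0.01 0.038 0 0 0.667;-0.76 -0.01 0.038 0 0 0.667;-0.76 -0.01 0.038 0 0 0.667;-0.76 -0.01 0.038 0 0 0.667;-0.76 -0.01 0.038 0 0 0.667;-0.76 -0.01 0.038 0 0 0.667;-0.76 -0.01 0.038 0 0 0.667;-0.76 -0.01 0.038 0 0 0.667;-0.76 -0.01 0.038 0 0 0.667'; python3 g.py 534.5 -412.5 225 30; python3 - <<'E'
from h import *
P=[425.4,313.2,132.3]
out=np.zeros((600,800,3),np.uint8)
for c,(x0,y0,x1,y1),f,ox,tag in (("scene",(395,165,475,285),5,0,"c"),("top",(150,195,250,295),4,400,"c")):
    img=cv2.cvtColor(shoot(c,tag),cv2.COLOR_RGB2BGR);o=cv2.resize(img[y0:y1,x0:x1],None,fx=f,fy=f,interpolation=cv2.INTER_CUBIC)
    Q=list(pose2(P,[[-40,0,0]])[0][:2])+[P[2]]
    def poly(L,col):
        u=((proj(c,pose2(Q,L))-[x0,y0]+.5)*f).astype(int);cv2.polylines(o,[u.reshape(-1,1,2)],False,col,1,cv2.LINE_AA)
    z=48
    poly([[-40,80,50+z],[-40,-80,50+z],[36,-80,50+z],[40,-80,z]],(255,0,0));poly([[40,-80,z],[40,-80,152+z],[40,80,152+z]],(255,255,0))
    poly([[-28,0,135+z],[36,0,135+z]],(0,0,255))
    out[:o.shape[0],ox:ox+o.shape[1]]=o
cv2.imwrite("pics/c.png",out)
for q in("can_orange","can_orange_centre"):
  for c in K: print(q,c,[(np.round(d["location"],1).tolist(),atz(c,d["location"],0 if q=="can_orange" else 92.5)[:2].round(),round(d["confidence"],2)) for d in tip_of(q,c)][:2])
print(state()["qpos"].round())
E
```

```text
time_s: 17.42
ee_pos: [534.2, -300.1, 298.6]
ee_rot: [-179.8, 0.2, 30.0]
force: [0.2, 1.0, -0.1]
gripper_width: 86.3
t 17.4167 units [-0.1116  0.1955  0.1469] [-0.0023  0.0019  0.0001] norms mm 134.37280674813667 deg 0.2696846890600985
can_orange scene [([258.2, 172.0], array([ 533., -427.]), 0.78), ([287.4, 160.6], array([ 416., -392.]), 0.58)]
can_orange top []
can_orange_centre scene [([258.8, 156.0], array([ 535., -407.]), 0.64)]
can_orange_centre top []
[-30.  20.  78.  -0.  82.  30.]
```

View pics/c.png

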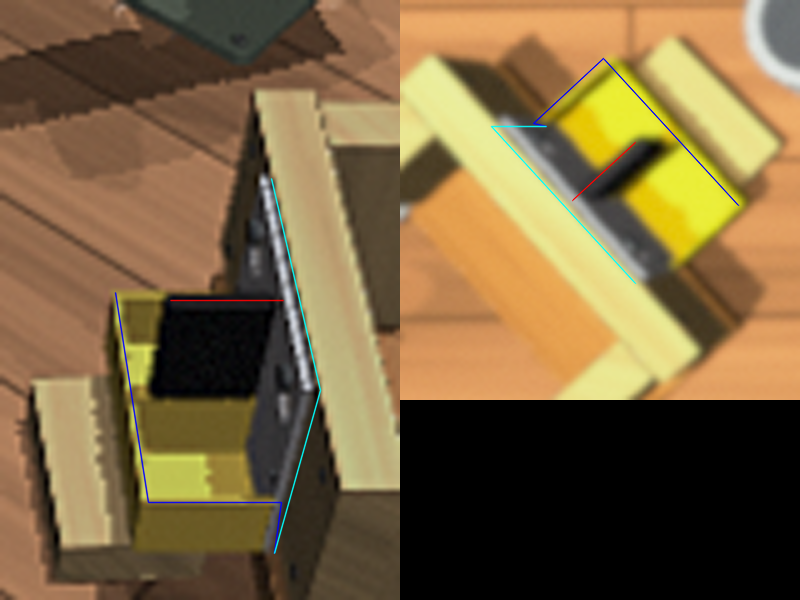

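The caddy hangs level with both screw heads showing in the slots, at about (447,212) and (452,243) in the scene view. Now the orange can.

```bash
python3 -m jog '-0.11 0.196 0.06 0 0 0;-0.11 0.196 0.06 0 0 0;-0.112 0.196 0.1 0 0 0;-0.112 0.196 0.15 0 0 0;-0.112 0.196 0.19 0 0 0;-0.112 0.196 0.23 0 0 0;-0.112 0.196 0.26 0 0 0;-0.112 0.196 0.27 0 0 0;-0.112 0.196 0.27 0 0 0' 1; python3 -m jog '0 0 0 0 0 0;0 0 0 0 0 0;0 0 0 0 0 0;0 0 0 0 0 0;0 0 0 0 0 0;0 0 0 0 0 0;0 0 0 0 0 0;0 0 0 0 0 0;0 0 0 0 0 0;0 0 0 0 0 0' -1 30
```

```text
time_s: 18.47
ee_pos: [535.1, -409.0, 164.0]
ee_rot: [-179.8, 0.2, 30.3]
force: [-0.4, -0.4, -0.2]
gripper_width: 91.4
time_s: 19.3
ee_pos: [535.2, -409.2, 164.2]
ee_rot: [-179.8, 0.2, 30.3]
force: [0.4, -0.5, 0.5]
gripper_width: 45.6
```

```bash
python3 -m jog '0 0 0 0 0 0;0 0 0 0 0 0;0 0 -0.01 0 0 0;0 0 -0.04 0 0 0;0 0 -0.1 0 0 0;0 0 -0.17 0 0 0;0 0 -0.24 0 0 0;0 0 -0.31 0 0 0;0 0 -0.38 0 0 0;0 0 -0.43 0 0 0;0 0 -0.45 0 0 0;0 0 -0.45 0 0 0' -1 30; python3 g.py 540 -50 390 80
```

```text
time_s: 20.3
ee_pos: [536.6, -409.9, 392.8]
ee_rot: [179.9, 0.0, 30.3]
force: [0.5, 0.2, -1.8]
gripper_width: 45.8
t 20.3 units [ 0.3688 -0.6183  0.0043] [ 0.001   0.0007 -0.5525] norms mm 359.97662033532566 deg 49.72920225041597
```

```bash
python3 -m jog '0.37 -0.62 0.004 0 0 -0.55;0.37 -0.62 0.004 0 0 -0.55;0.37 -0.62 0.004 0 0 -0.55;0.37 -0.62 0.004 0 0 -0.55;0.37 -0.62 0.004 0 0 -0.55;0.37 -0.62 0.004 0 0 -0.55;0.37 -0.62 0.004 0 0 -0.55;0.37 -0.62 0.004 0 0 -0.55;0.37 -0.62 0.004 0 0 -0.55;0.37 -0.62 0.004 0 0 -0.55;0.37 -0.62 0.004 0 0 -0.55'; python3 g.py 485.6 307.1 390 132.3
```

```text
time_s: 21.22
ee_pos: [539.4, -47.7, 388.8]
ee_rot: [-179.9, 0.1, 79.9]
force: [-0.5, -1.0, -2.3]
gripper_width: 45.8
t 21.2167 units [ 0.6798 -0.2298 -0.0036] [-0.0018  0.0009 -0.5817] norms mm 358.8124306469731 deg 52.35385497220014
```

```bash
python3 r.py
```

```text
t 21.2167 tcp rack xy [-343.63  158.53] plate -312.3284054969999 z 388.79 yaw [-1.7989e+02  1.3000e-01  7.9950e+01] F rack [-0.4  1. ] -2.3 M [-0.12  0.08  0.02] w 45.8
```

```bash
python3 -m jog '0.68 -0.23 -0.004 0 0 -0.582;0.68 -0.23 -0.004 0 0 -0.582;0.68 -0.23 -0.004 0 0 -0.582;0.68 -0.23 -0.004 0 0 -0.582;0.68 -0.23 -0.004 0 0 -0.582;0.68 -0.23 -0.004 0 0 -0.582;0.68 -0.23 -0.004 0 0 -0.582;0.68 -0.23 -0.004 0 0 -0.582;0.68 -0.23 -0.004 0 0 -0.582;0.68 -0.23 -0.004 0 0 -0.582;0.68 -0.23 -0.004 0 0 -0.582;0.68 -0.23 -0.004 0 0 -0.582'; python3 g.py 485.6 307.1 290 132.3
```

```text
time_s: 22.22
ee_pos: [486.1, 305.7, 389.3]
ee_rot: [-179.7, 0.0, 132.2]
force: [-0.6, -0.4, -2.7]
gripper_width: 45.9
t 22.2167 units [0.0029 0.0021 0.1986] [-0.0033  0.0005 -0.0007] norms mm 99.31044301587836 deg 0.30648016019069224
```

```bash
python3 -m jog '0.003 0.002 0 -0.003 0 0;0.003 0.002 0.03 -0.003 0 0;0.003 0.002 0.07 -0.003 0 0;0.003 0.002 0.11 -0.003 0 0;0.003 0.002 0.15 -0.003 0 0;0.003 0.002 0.18 -0.003 0 0;0.003 0.002 0.18 -0.003 0 0;0.003 0.002 0.18 -0.003 0 0'; python3 r.py; python3 - <<'E'
from h import *
a=cv2.cvtColor(shoot("scene","d"),cv2.COLOR_RGB2BGR);b=cv2.cvtColor(shoot("top","d"),cv2.COLOR_RGB2BGR)
o=np.zeros((600,800,3),np.uint8);o[:,:400]=cv2.resize(a[165:285,395:475],None,fx=5,fy=5,interpolation=cv2.INTER_CUBIC);o[:400,400:]=cv2.resize(b[195:295,150:250],None,fx=4,fy=4,interpolation=cv2.INTER_CUBIC)
cv2.imwrite("pics/d.png",o)
E
```

```text
time_s: 22.88
ee_pos: [485.8, 305.7, 299.1]
ee_rot: [-179.9, 0.0, 132.1]
force: [-0.1, -0.4, -1.5]
gripper_width: 45.6
t 22.8833 tcp rack xy [-46.19 -39.64] plate -14.88873729915883 z 299.11 yaw [-1.7990e+02  5.0000e-02  1.3212e+02] F rack [-0.3  0.4] -1.5 M [-0.03 -0.01  0.05] w 45.6
```

View pics/d.png

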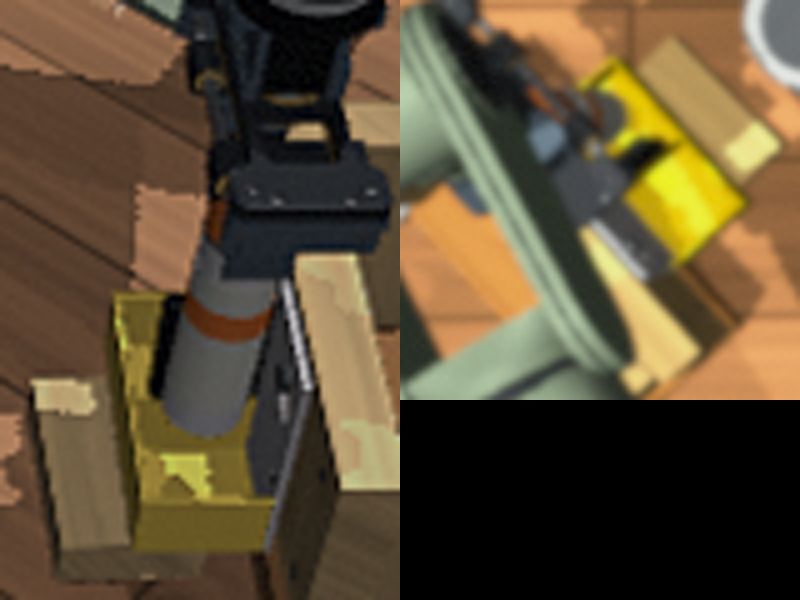

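The can hangs inside the right bay, clear of the handle, plate and screws. I'll lower it.

```bash
python3 -m jog '0 0 0.03 0 0 0;0 0 0.06 0 0 0;0 0 0.09 0 0 0;0 0 0.12 0 0 0;0 0 0.14 0 0 0;0 0 0.15 0 0 0;0 0 0.15 0 0 0'; python3 r.py; python3 -m jog '0 0 0.005 0 0 0;0 0 0.009 0 0 0;0 0 0.009 0 0 0'; python3 r.py; python3 -m jog '0 0 0.003 0 0 0;0 0 0.005 0 0 0;0 0 0.005 0 0 0'; python3 r.py
```

```text
time_s: 23.57
ee_pos: [486.6, 306.6, 225.5]
ee_rot: [179.9, 0.1, 132.2]
force: [0.2, 0.7, -2.2]
gripper_width: 45.4
t 23.5667 tcp rack xy [-46.1  -40.79] plate -14.800193769232745 z 225.51 yaw [1.7992e+02 7.0000e-02 1.3215e+02] F rack [ 0.4 -0.7] -2.2 M [-0.01  0.02 -0.01] w 45.4
time_s: 23.82
ee_pos: [486.8, 306.6, 221.4]
ee_rot: [179.9, 0.1, 132.2]
force: [-1.1, 0.0, -1.5]
gripper_width: 45.4
t 23.8167 tcp rack xy [-46.18 -41.01] plate -14.881983668212268 z 221.4 yaw [1.7988e+02 8.0000e-02 1.3215e+02] F rack [0.8 0.8] -1.5 M [-0.03  0.06 -0.02] w 45.4
time_s: 24.07
ee_pos: [486.8, 306.7, 218.9]
ee_rot: [179.9, 0.1, 132.2]
force: [-0.6, 0.5, -2.6]
gripper_width: 45.5
t 24.0667 tcp rack xy [-46.15 -41.02] plate -14.846978436651494 z 218.92 yaw [1.7987e+02 8.0000e-02 1.3216e+02] F rack [0.8 0.1] -2.6 M [-0.03  0.05  0.02] w 45.5
```

```bash
python3 -m jog '0 0 0.002 0 0 0;0 0 0.003 0 0 0;0 0 0.003 0 0 0'; python3 r.py; python3 -m jog '0 0 0.002 0 0 0;0 0 0.003 0 0 0;0 0 0.003 0 0 0'; python3 r.py
```

```text
time_s: 24.32
ee_pos: [486.8, 306.7, 217.3]
ee_rot: [179.9, 0.1, 132.2]
force: [-1.0, -0.4, -1.8]
gripper_width: 45.6
t 24.3167 tcp rack xy [-46.14 -40.98] plate -14.836329643970874 z 217.28 yaw [1.7989e+02 8.0000e-02 1.3216e+02] F rack [0.4 1. ] -1.8 M [-0.01 -0.   -0.01] w 45.6
time_s: 24.57
ee_pos: [486.8, 306.6, 215.8]
ee_rot: [179.9, 0.1, 132.2]
force: [-0.1, 0.6, -1.5]
gripper_width: 45.6
t 24.5667 tcp rack xy [-46.16 -41.  ] plate -14.862701561234555 z 215.79 yaw [1.7988e+02 8.0000e-02 1.3216e+02] F rack [ 0.5 -0.3] -1.5 M [-0.05  0.05  0.02] w 45.6
```

```bash
for i in 1 2; do python3 -m jog '0 0 0.002 0 0 0;0 0 0.002 0 0 0' >/dev/null; python3 r.py; done
```

```text
t 24.7333 tcp rack xy [-46.09 -41.06] plate -14.78684273835351 z 215.46 yaw [1.7985e+02 7.0000e-02 1.3215e+02] F rack [0.8 1.4] 2.3 M [-0.13  0.32 -0.01] w 45.5
t 24.9 tcp rack xy [-46.06 -41.02] plate -14.763921698417132 z 215.35 yaw [1.7982e+02 8.0000e-02 1.3216e+02] F rack [0.7 0.9] 4.5 M [-0.27  0.52  0.07] w 45.6
```

The can has touched down on the floor at the expected height, with a few newtons of contact force. I'll release, rise and check.

```bash
python3 -m jog '0 0 0 0 0 0;0 0 0 0 0 0;0 0 0 0 0 0;0 0 0 0 0 0;0 0 0 0 0 0;0 0 0 0 0 0' 0.65; python3 r.py; python3 -m jog '0 0 -0.02 0 0 0;0 0 -0.06 0 0 0;0 0 -0.12 0 0 0;0 0 -0.18 0 0 0;0 0 -0.24 0 0 0;0 0 -0.3 0 0 0;-0.1 0 -0.32 0 0 0;-0.2 0 -0.32 0 0 0;-0.3 0 -0.32 0 0 0;-0.4 0 -0.32 0 0 0;-0.5 0 -0.32 0 0 0;-0.5 0 -0.32 0 0 0;-0.5 0 -0.32 0 0 0;-0.5 0 -0.32 0 0 0'; python3 - <<'E'
from h import *
a=cv2.cvtColor(shoot("scene","e"),cv2.COLOR_RGB2BGR);b=cv2.cvtColor(shoot("top","e"),cv2.COLOR_RGB2BGR)
o=np.zeros((600,800,3),np.uint8);o[:,:400]=cv2.resize(a[165:285,395:475],None,fx=5,fy=5,interpolation=cv2.INTER_CUBIC);o[:225,400:]=cv2.resize(b[120:300,160:480],(400,225));o[230:580,400:]=cv2.resize(a[90:310,220:471],(400,350))
cv2.imwrite("pics/e.png",o)
E
```

```text
time_s: 25.4
ee_pos: [486.8, 306.8, 215.2]
ee_rot: [179.8, 0.1, 132.2]
force: [0.1, -0.1, 0.3]
gripper_width: 75.1
t 25.4 tcp rack xy [-46.07 -41.06] plate -14.771959252999896 z 215.16 yaw [1.7983e+02 8.0000e-02 1.3216e+02] F rack [-0.2  0. ] 0.3 M [-0.06 -0.   -0.01] w 75.1
time_s: 26.57
ee_pos: [655.2, 119.2, 375.0]
ee_rot: [179.9, 0.0, 132.0]
force: [-0.5, 0.3, 0.2]
gripper_width: 75.3
```

View pics/e.png

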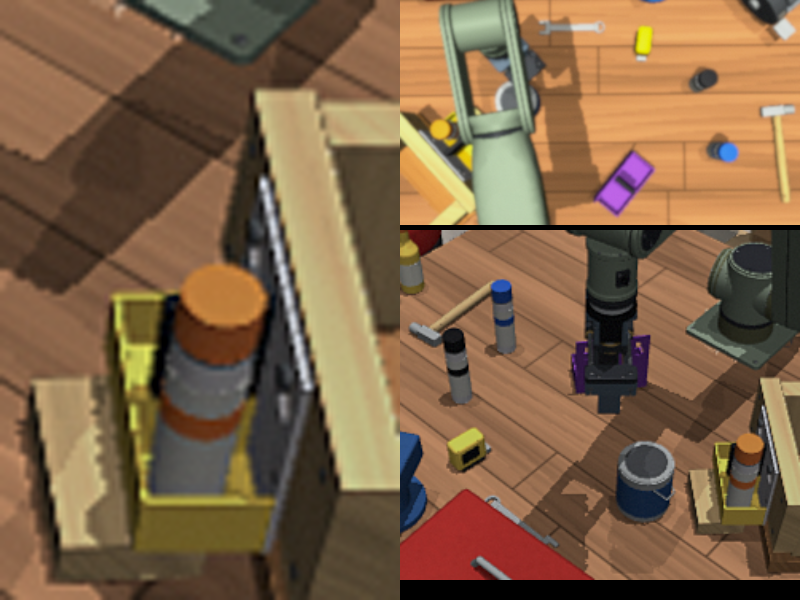

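The can stands upright in the right bay, the caddy still hangs on both screws, and everything else is where it was. The robot is clear, so I'm handing in.

```bash
python3 -c "
from workcell import *
print(job_done())"
```

```text
the job is handed in; nothing more can be done
None
```

The yellow caddy hangs on both screws of the rack, and the orange-capped can stands upright on the floor of its right compartment. I handed the job in at about 26.7 s of the 67 s allowed, with the arm clear of everything.

- **Caddy:** both screw heads passed through the holes without contact, and the plate met the rail face. It slid down until it stopped at TCP height 166.6 mm, where 166.4 was expected, and its weight came off the gripper. The picture after release shows it level, with both heads in the slots.
- **Can:** it touched down on the compartment floor at TCP height 215.4 mm, where about 216 was expected, with under 7 N of contact force. It stayed upright after release.
- **Bystanders:** in the last pictures the other cans, tin, offcut, tape, hammer, wrench and purple caddy look unmoved. I judged this by eye and did not measure it.
- **Disagreements:** the top camera read about 2 pixels off the scene camera at the rack. The network's screw positions were several millimetres off my own. I relied on the scene-camera overlay and on feel, and the fit bore that out. At contact the plate was about 2 mm from where I had estimated the rail face.

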